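Brush out a microwave cavity and fit its cover

ROBOT

A 7-joint arm with a two-finger parallel gripper is mounted at the origin on the work surface. World frame = base frame: x ahead of the robot, y to its left, z up, the work surface at z = 0. Lengths are in mm, angles in rad, forces in N, time in s.
With the tool pointing down it reaches from about 400 to 750 mm from the base axis. Payload 19.5 kg.
Tool frame: the origin (TCP) lies at the very end of the fingers, on their centre line; the grasp point (between the pads) lies 19 mm behind it; x points along the fingers, y is the direction in which the jaws open and shut, and the axes are right-handed (so a half turn about x gives the same grasp; the last joint's range is limited). The gripper opens to 85 mm and grips with 20 to 120 N. Pads are 22 mm wide; open, the fingers measure 114 mm over their backs; the gripper's body (76 mm by 85 mm) begins 54 mm behind the grasp point. The pads swing forward as they close: fully open they stand 13 mm farther back than shut.
Start: joints at [1.118, 0.707, -0.028, 1.485, 0.022, 0.951, -0.075], TCP at [229.612, -527.137, 231.268] pointing down, gripper open.
Joint ranges: [-2.71, 2.71], [-0.32, 2.16], [-1.57, 1.52], [0, 2.45], [-1.46, 4.6], [0, 2.02], [-2.83, 2.83]. Speed limits (rad/s): [1.89, 1.89, 2.57, 2.57, 3.01, 3.01, 3.01].

INTERFACE

Orientations are given as a rotation vector (axis times angle).
In Python, from rig import bot gives the robot as it stands.
- The arm moves only by the tool apply_moves, never from a script. Its argument "targets" is text: rows parted by semicolons, each of 4 numbers parted by spaces: the shift along the tool's x, y, z in units of 40 mm (1.0 is 40 mm), then the turn about the tool's x in units of 6 degrees (1.0 is 6 degrees). In form: x y z turn; .... A call has 1 to 8 rows; each row shifts and turns the commanded pose from where the row before left it, along the tool's axes as they then stand; what a row does not reach is not made up. A row lasts 1/8 s, in which the tool goes at most 62.5 mm and 10.7 degrees, less where a joint would pass 70% of its speed; a pose out of reach is approached as far as the arm can. A call is refused whole if a number of a shift passes 1 or a number of a turn 1, either way. A call with a gripper value outside its range is refused whole. "gripper" is the opening, from -1 (shut) to 1 (fully open), set as the call begins (left out, the last holds). The fingers move at their own pace and stop on an object; the grip force is fixed at half the most. Time passes only in rows, so rows that do not move let the fingers close. It gives the time, the measured TCP pose, the force and the opening at its end, in the units of the state.
- bot.observe(): the state, without advancing time (a new reading comes with each control period).
- bot.snapshot(name): name is "scene" or "top"; returns (picture, depth): 384x512x3 uint8, red, green, blue; 384x512 float32, mm along the optical axis (not along the pixel's ray), 0 where there is no reading.
- bot.camera_info(name): a dict with "mtx" (3x3 intrinsics, pixels), "R" (3x3) and "t" (3): a world point X has camera coordinates R X + t. Camera axes: x right, y down, z forward; pixel columns grow to the right and rows downward; lengths in mm; the calibration is good to about 2 mm. A picture is of the moment at which its call begins. camera_info takes no time and is no camera call.
- bot.sign_off(): hands the job in, once; it reports no verdict.
The state is a dict: "time_s": time; "joints": joint angles; "dq": joint speeds; "effort": joint torques, N m; "tool_pos": TCP position; "orientation": TCP orientation; "contact_force": force on the tool from outside, world axes, zero at the start; "wrist_torque": the same for the moment, N m; "opening": finger opening in mm.
Only numpy, scipy, OpenCV 4.12 (cv2) and the standard library are available. Lean on these libraries where they do the work, as an engineer would, in place of code of your own. Each camera call takes 0.05 s, during which the arm holds its last target. There are 200 camera calls.

TASK

Take the long brush from its stand and scrub out the bore of the aluminium cavity with three full strokes, each right down to the bottom and back up to the mouth, then stand the brush back in its stand. Then close the cavity with the one brass cover whose holes line up with its four studs: lower it on, do not drop it, so that it lies flat on the head, and let go. Be gentle with the cavity and leave the other covers and everything else on the bench where they are.

Things in the scene. Friction and masses are not known exactly. Their poses are not given: they have to be found in the camera images.
- brush: Long cleaning brush, 200 mm, about 70 g, at the start standing upright, tip down, in the stand. Origin at the centre of its flat lower tip, z along the brush towards the handle. Cream bristle head z 0 to 70 mm: its solid (rigid) core is 32 mm across, bristle discs 39 mm across are look only; thin steel stem 6 mm across; round red handle 20 mm across from z 120 to 200 mm.
- brush_grip (a point): Point on the brush's axis 170 mm above its tip, in the red handle; a good place to grip from above.
- stand: Fixed grey pot that holds the brush: outer diameter 54 mm, inner diameter 44 mm, 80 mm high, inner floor 6 mm above its underside, on a dark steel foot 84 mm across, 6 mm thick. Origin at the centre of its underside, on the bench.
- cavity: Fixed aluminium cavity to be cleaned. Origin at the centre of its underside, on the bench, z up. Barrel 68 mm across on a foot 84 mm across, carrying a square head 96 x 96 mm, from 90 to 100 mm above the bench. The round bore is open at the top, about 52 mm across, its floor 12 mm above the bench, so 88 mm deep. Four steel studs 6 mm across stand 14 mm up from the head (tops 114 mm above the bench) at x = +-32 mm, y = +-20 mm in this body's frame. Its yaw varies.
- cavity_mouth (a point): Centre of the bore's mouth, at the level of the top face of the cavity's head (100 mm above the bench); axes as the cavity's.
- cavity_floor (a point): Centre of the bore's floor, 12 mm above the bench. A full stroke takes the brush tip from within about 1 cm of the floor to at least 60 mm above it.
- cover_a: Its origin is the centre of the plate's underside, z up. Brass plate 96 x 96 x 6 mm with a square steel tower 20 x 20 mm, sides parallel to the plate's x and y, rising from the plate to 52 mm above the underside, then a round brass tip 14 mm across to 60 mm. Lies flat on the bench, 200 g or so. Four 10 mm through holes centred at x = +-32 mm, y = +-20 mm in its frame (a 64 x 40 mm rectangle). Either way round (half a turn) is the same.
- cover_b: Its origin is the centre of the plate's underside, z up. Brass plate 96 x 96 x 6 mm with a square steel tower 20 x 20 mm, sides parallel to the plate's x and y, rising from the plate to 52 mm above the underside, then a round brass tip 14 mm across to 60 mm. Lies flat on the bench, 200 g or so. Four 10 mm through holes centred at x = +-27 mm, y = +-27 mm (a 54 mm square).
- cover_c: Its origin is the centre of the plate's underside, z up. Brass plate 96 x 96 x 6 mm with a square steel tower 20 x 20 mm, sides parallel to the plate's x and y, rising from the plate to 52 mm above the underside, then a round brass tip 14 mm across to 60 mm. Lies flat on the bench, 200 g or so. Four 10 mm through holes centred at x = +-36 mm, y = +-12 mm (a 72 x 24 mm rectangle).
- post: Fixed upright probe post, 242 mm high: rod 14 mm across with a black clamp 24 mm wide at the top, on a steel base 80 mm across and 12 mm thick. It stands between the cavity's and the stand's places, too tall to carry the brush over; the way on its robot side, about 150 mm nearer the robot, is free of anything over 75 mm high. Origin at the centre of its underside.
- jar: Loose jar with blue cap, 44 mm across, 75 mm high; origin at the centre of its underside. Leave alone.
- attenuator: Loose blue box 34 x 34 x 34 mm with a black knob on top to 50 mm. Origin at the centre of its underside. Leave alone.
- carton_low: White carton 70 x 110 x 30 mm; origin at the centre of its underside. Leave alone.
- carton_top: White carton 60 x 90 x 30 mm lying on the other one; origin at the centre of its underside. Leave alone.
- probe: Red test probe lying on the bench, 115 mm long along its x, 16 mm wide, 14 mm high; origin under its middle. Leave alone.
- driver: Yellow-handled screwdriver lying along its x, 140 mm long, about 28 mm high at most. Leave alone.
Not all that is in view belongs to the job. What is shaped like the cover_a but pink or turquoise is not meant.

How it is judged:
By the outcome, as a careful person would: the job done as asked, in the order asked, and still so for the second after the job is handed in, with the robot touching nothing.
It also fails if it takes over 72 s, if anything falls off the work surface, if the arm or the gripper's body presses on something with over 40 N, if the wrist force passes 120 N, or if a joint passes its speed limit or range.

## Working session

There is one attempt and no reset: what is moved stays moved. The work goes in short steps, Python scripts to look and compute and a tool call to move; the robot and the scene stay as the last step left them, time stands still between calls to the robot, and variables do not carry over. Pictures are saved under pics/ and viewed, about 8 in all and at most 12, crops included, and the job is handed in when it is done.

Besides the shell and the picture viewer there is one more tool, called after ">>>" as a command line: name --argument value ..., lists and objects as JSON in quotes. apply_moves: Moves the arm, as the interface text tells. Its arguments: {"type":"object","properties":{"targets":{"type":"string"},"gripper":{"type":"number"}},"required":["targets"]}

```bash
mkdir -p pics; ls; python3 - <<'E'
from rig import bot
import cv2, numpy as np
for n in("scene","top"):
    p,d=bot.snapshot(n); np.savez(f"{n}0.npz",p=p,d=d)
    cv2.imwrite(f"pics/{n}0.png",cv2.resize(p[:,:,::-1],None,fx=1.5,fy=1.5,interpolation=cv2.INTER_CUBIC))
    c=bot.camera_info(n); print(n,c)
print(bot.observe())
E
```

```text
pics
scene {'mtx': array([[400.04594583,   0.        , 256.41747743],
       [  0.        , 400.04594583, 189.28832554],
       [  0.        ,   0.        ,   1.        ]]), 'R': array([[ 0.08558288,  0.99621314,  0.01532838],
       [ 0.75821876, -0.05514106, -0.64966435],
       [-0.64635894,  0.06722241, -0.76006662]]), 't': array([ -82.61264316, -292.5271371 , 1745.05218928])}
top {'mtx': array([[377.88354405,   0.        , 259.36893928],
       [  0.        , 377.88354405, 192.82076801],
       [  0.        ,   0.        ,   1.        ]]), 'R': array([[ 0.14586825, -0.98928545,  0.00606159],
       [-0.96809087, -0.14399982, -0.20509538],
       [ 0.20377074,  0.02404873, -0.97872322]]), 't': array([-42.77211608, 499.4823148 , 975.7928392 ])}
{'time_s': 0.1, 'joints': array([ 1.11832182,  0.70703338, -0.02759046,  1.4849386 ,  0.02200284,
        0.95091816, -0.07550529]), 'dq': array([ 1.37705948e-04, -1.06688309e-03,  9.00136212e-07, -1.03201996e-03,
        1.06008467e-03,  1.35630880e-03, -1.17529879e-03]), 'effort': array([ 2.75641483e-03, -8.84291410e+01,  1.23706609e+00, -2.36454070e+01,
        1.70545973e-02,  5.05748889e-03,  1.58892863e-04]), 'tool_pos': array([ 229.50176493, -526.95513683,  230.88191289]), 'orientation': array([ 1.99538889,  0.41669779, -1.99590206]), 'contact_force': array([-0.35779024, -0.11854172, -0.33627607]), 'wrist_torque': array([ 0.00236028, -0.02211207,  0.03131326]), 'opening': 85.38854554352343}
```

View pics/scene0.png

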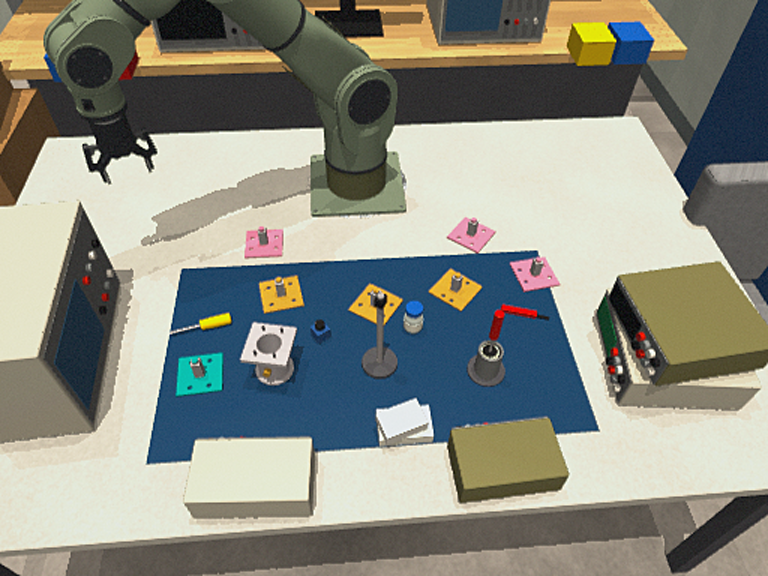

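View pics/top0.png

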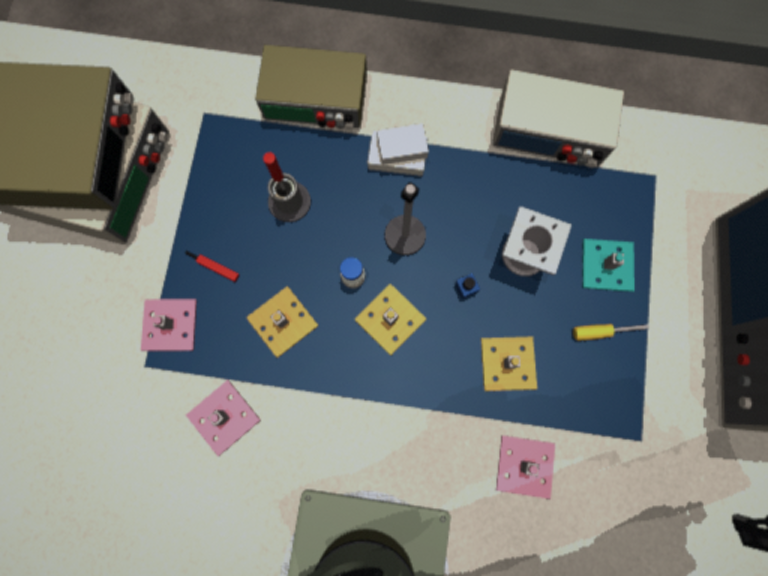

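```bash
cat > h.py <<'E'
from rig import bot
import cv2, numpy as np
def world(n,d):
    c=bot.camera_info(n); K,R,t=c["mtx"],c["R"],c["t"]
    v,u=np.indices(d.shape); X=np.stack([(u-K[0,2])/K[0,0]*d,(v-K[1,2])/K[1,1]*d,d],-1)
    return (X-t)@R
def ortho(n,p,z,cx,cy,half,s):
    "picture of plane z; column -> -y, row -> -x, s px/mm"
    c=bot.camera_info(n); H=c["mtx"]@np.c_[c["R"][:,0],c["R"][:,1],c["R"][:,2]*z+c["t"]]
    A=np.array([[0,-1/s,cx+half],[-1/s,0,cy+half],[0,0,1]])  # px->world
    N=int(2*half*s)
    return cv2.warpPerspective(p,H@A,(N,N),flags=cv2.INTER_CUBIC|cv2.WARP_INVERSE_MAP)
def rect(P):
    (c,s,a)=cv2.minAreaRect(P.astype(np.float32)); return np.round(c,1),np.round(s,1),round(a,1)
E
python3 - <<'E'
from h import *
f=np.load("top0.npz");p,d=f["p"],f["d"];W=world("top",d);hsv=cv2.cvtColor(p,cv2.COLOR_RGB2HSV)
g=np.load("scene0.npz");ps,ds=g["p"],g["d"];Ws=world("scene",ds);hs=cv2.cvtColor(ps,cv2.COLOR_RGB2HSV)
tiles=[]
for nm,hv,w in(("top",hsv,W),("scene",hs,Ws)):
    m=((hv[...,0]>16)&(hv[...,0]<30)&(hv[...,1]>120)&(hv[...,2]>100)).astype(np.uint8)
    n,l,st,c=cv2.connectedComponentsWithStats(m)
    for i in range(1,n):
        if st[i,4]>250:
            P=w[l==i]; P=P[(P[:,2]<25)&(P[:,2]>-10)]
            if len(P)<150 : continue
            r=rect(P[:,:2]); print(nm,c[i].round(),"cover",r,"z",np.median(P[:,2]).round(1))
            if nm=="top" and min(r[1])>70: tiles.append(ortho("top",p,6,*r[0],70,2.6))
    b=(w[...,2]>93)&(w[...,2]<107)&(w[...,1]<-50)&(w[...,1]>-350)&(w[...,0]>450)&(w[...,0]<800)
    n,l,st,c=cv2.connectedComponentsWithStats(b.astype(np.uint8)); i=1+st[1:,4].argmax()
    P=w[l==i]; r=rect(P[:,:2]); print(nm,"head",r,np.median(P[:,2]).round(1),st[i,4])
    if nm=="top": tiles.append(ortho("top",p,100,*r[0],70,2.6))
    m=((hv[...,0]<8)|(hv[...,0]>172))&(hv[...,1]>150)&(w[...,2]>110)&(w[...,1]>0)&(w[...,2]<215)&(w[...,0]>450)
    P=w[m]; 
    for z in range(120,210,15):
        q=P[abs(P[:,2]-z)<8]; 
        if len(q): print(nm,"handle z",z,q.mean(0).round(1),len(q))
    b=(w[...,2]>76)&(w[...,2]<84)&(w[...,1]>50)&(w[...,1]<400)&(w[...,0]>450)&(w[...,0]<850)
    P=w[b]; print(nm,"pot rim",len(P),P.mean(0), P.min(0),P.max(0))
cv2.imwrite("pics/tiles.png",cv2.resize(np.vstack([np.hstack(tiles[:2]),np.hstack(tiles[2:4])]),(728//1,728))[:, :,::-1][:728]) if 0 else cv2.imwrite("pics/tiles.png",cv2.resize(np.vstack([np.hstack(tiles[:2]),np.hstack(tiles[2:4])]),(600,600))[:,:,::-1])
E
```

```text
top [260. 213.] cover (array([454.1,  22.7]), array([90.9, 92.7]), 53.5) z 6.5
top [188. 214.] cover (array([420.4, 222.1]), array([95.3, 93.2]), 47.3) z 6.7
top [338. 242.] cover (array([ 404.4, -205.6]), array([92.7, 94.6]), 10.8) z 6.7
top head (array([ 618.3, -214.6]), array([96.5, 98.5]), 77.5) 100.5 1021
top handle z 135 [702.8 474.7 136.6] 47
top handle z 150 [666.6 346.3 151.1] 26
top handle z 165 [684.4 454.8 166. ] 61
top handle z 180 [663.1 329.2 177.7] 28
top handle z 195 [648.7 247.6 194.8] 18
top pot rim 856 [774.48632001 231.12542369  79.82328627] [506.0077097   84.30296662  76.00662743] [849.96057576 337.12748692  83.9655647 ]
scene [19. 25.] cover (array([ -971.9, -1196.1]), array([576.4, 214.3]), 6.1) z 0.2
scene [341.  23.] cover (array([-880.1,  662. ]), array([1289.8,  558.9]), 87.7) z 0.0
scene [132.  39.] cover (array([-750.6, -542.9]), array([620.3, 280.1]), 65.6) z -0.4
scene [303. 193.] cover (array([418.7, 222.1]), array([100.9, 106.4]), 47.4) z 5.9
scene [187. 196.] cover (array([ 402.2, -207.3]), array([104.9,  95.7]), 10.4) z 5.9
scene [249. 203.] cover (array([453.6,  21.7]), array([ 99.5, 103.3]), 53.3) z 5.9
scene head (array([ 619.9, -215.7]), array([98.2, 99.7]), 77.2) 99.8 645
scene handle z 120 [722.4 533.  123.7] 3
scene handle z 135 [700.3 431.3 134.8] 47
scene handle z 150 [669.9 296.7 152.3] 28
scene handle z 165 [687.9 424.4 165.7] 50
scene handle z 180 [664.8 268.6 178.9] 26
scene handle z 195 [662.3 246.3 195.5] 23
scene pot rim 644 [794.96776205 237.30455108  79.63582314] [512.50939288  85.15081761  76.02910809] [849.98952203 336.01153966  83.94248094]
```

View pics/tiles.png

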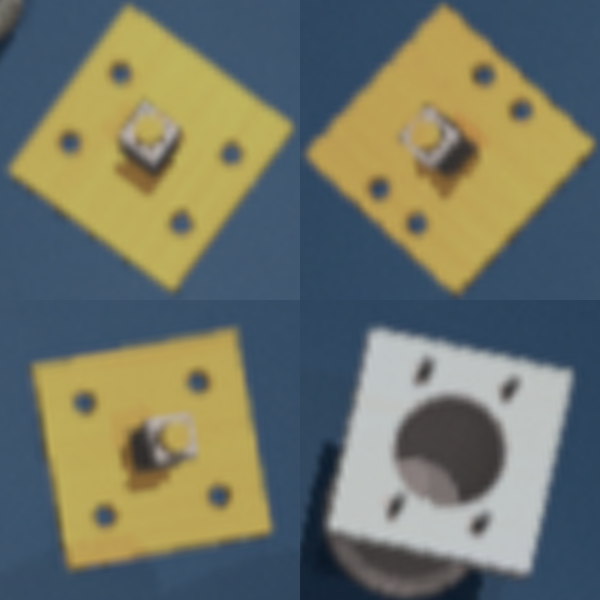

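Cover_a is the first tile (holes 64 x 40 mm apart), at about (455, 22.6), yaw ≈ 53.5°. The cavity is at about (619, -215), with its long stud axis at yaw ≈ -12.6°. Brush, stand and post come next.

```bash
cat >> h.py <<'E'
from scipy.spatial.transform import Rotation as Ro
def go(x=None,y=None,z=None,yaw=None):
    s=bot.observe(); R=Ro.from_rotvec(s["orientation"]).as_matrix(); p=s["tool_pos"]
    a=np.degrees(np.arctan2(R[1,1],R[0,1]))
    print("t",round(s["time_s"],2),"pos",p.round(1),"yaw(tool y)",round(a,2),"xaxis",R[:,0].round(3),"q",s["joints"].round(2),"F",s["contact_force"].round(1),"T",s["wrist_torque"].round(2),"open",round(s["opening"],1))
    T=np.array([p[i] if q is None else q for i,q in enumerate((x,y,z))])
    print("shift units",(R.T@(T-p)/40).round(3), "turn units", None if yaw is None else round((-(yaw-a)+90)%180-90,2)/6)
E
python3 - <<'E'
from h import *
for n in("top","scene"):
    f=np.load(n+"0.npz");p,W=f["p"],world(n,f["d"]);hv=cv2.cvtColor(p,cv2.COLOR_RGB2HSV);x,y,z=W[...,0],W[...,1],W[...,2]
    reg=(x>590)&(x<720)&(y>190)&(y<310)
    red=((hv[...,0]<8)|(hv[...,0]>172))&(hv[...,1]>150)&reg&(z>100)
    for a in range(120,215,15):
        q=W[red&(abs(z-a)<8)]
        if len(q): print(n,"handle",a,q.mean(0).round(1),len(q))
    q=W[reg&(z>75)&(z<84)&~red]; 
    if len(q)>4:(c,r)=cv2.minEnclosingCircle(q[:,:2].astype(np.float32)); print(n,"rim",len(q),np.round(c,1),round(r,1))
    q=W[reg&(z>3)&(z<9)]; (c,r)=cv2.minEnclosingCircle(q[:,:2].astype(np.float32)); print(n,"foot",len(q),np.round(c,1),round(r,1))
    q=W[(x>480)&(x<760)&(y>-90)&(y<120)&(z>225)&(z<260)]; print(n,"posttop",q.mean(0).round(1),len(q),q.max(0).round(1))
    q=W[(x>480)&(x<760)&(y>-90)&(y<120)&(z>8)&(z<15)]; (c,r)=cv2.minEnclosingCircle(q[:,:2].astype(np.float32));print(n,"postbase",np.round(c,1),r)
    q=W[(x>400)&(x<600)&(y>0)&(y<160)&(z>65)&(z<85)]; print(n,"jar",q.mean(0).round(1),len(q))
    q=W[(x>480)&(x<600)&(y>-190)&(y<-40)&(z>25)&(z<60)]; print(n,"att",q.mean(0).round(1),len(q))
go(655,247,270,0)
E
```

```text
top handle 135 [648.3 246.4 137.6] 10
top handle 150 [648.3 247.  150.1] 17
top handle 165 [647.5 247.6 165. ] 17
top handle 180 [648.6 246.4 179.6] 20
top handle 195 [648.7 247.6 194.8] 18
top handle 210 [653.6 249.9 206.1] 52
top rim 183 [656.6 252.9] 28.1
top foot 399 [653.4 252.1] 85.1
top posttop [618.8  18.1 237.5] 99 [633.8  31.3 246.3]
top postbase [619.6  36.7] 149.8022003173828
top jar [524.8 103.5  75.4] 177
top att [ 533.8 -110.5   39.5] 155
scene handle 135 [662.3 247.  135.5] 17
scene handle 150 [663.2 245.9 151.4] 23
scene handle 165 [663.4 245.9 165.4] 19
scene handle 180 [662.7 246.2 179.4] 24
scene handle 195 [662.3 246.3 195.5] 23
scene handle 210 [657.8 248.8 206. ] 28
scene rim 134 [659.5 250.3] 27.4
scene foot 257 [655.2 253. ] 82.7
scene posttop [626.7  15.9 235.9] 60 [637.8  28.  245.9]
scene postbase [615.6   7.1] 139.46937561035156
scene jar [529.5 102.8  74. ] 100
scene att [ 542.3 -112.4   38.4] 102
t 0.1 pos [ 229.5 -527.   230.9] yaw(tool y) -66.47 xaxis [-0.     0.001 -1.   ] q [ 1.12  0.71 -0.03  1.48  0.02  0.95 -0.08] F [-0.4 -0.1 -0.3] T [ 0.   -0.02  0.03] open 85.4
shift units [ -0.965 -13.493 -17.479] turn units -11.078333333333333
```

>>> apply_moves --targets "-0.2 0 0 -1; -0.2 0 0 -1; -0.2 0 0 -1; -0.2 0 0 -1; -0.2 0 0 -1; 0 0 0 -1; 0 0 0 -1; 0 0 0 -1" --gripper 1

```text
time_s: 1.1
tool_pos: [229.5, -527.0, 271.0]
orientation: [1.44, 1.042, -1.44]
contact_force: [0.5, 0.0, -0.7]
opening: 85.4
```

>>> apply_moves --targets "0 0 0 -1; 0 0 0 -1; 0 0 0 -1; 0 0 0 -0.08; 0 0.4 -0.7 0; 0 0.4 -0.8 0; 0 0.4 -0.8 0; 0 0.4 -0.8 0"

```text
time_s: 2.1
tool_pos: [293.9, -402.0, 271.3]
orientation: [1.211, 1.208, -1.211]
contact_force: [0.3, -0.6, -0.4]
opening: 85.5
```

```bash
python3 -c "
from h import *
go(656,249,270,0)"
```

```text
t 2.1 pos [ 293.9 -402.   271.3] yaw(tool y) -0.15 xaxis [-0.  0. -1.] q [ 1.09  0.56 -0.37  1.69  0.24  0.94  0.62] F [ 0.3 -0.6 -0.4] T [-0.01 -0.06  0.  ] open 85.5
shift units [  0.034   9.009 -16.3  ] turn units -0.024999999999999998
```

>>> apply_moves --targets "0 0.5 -0.9 0; 0 0.5 -0.9 0; 0 0.5 -0.9 0; 0 0.5 -0.9 0; 0 0.5 -0.9 0; 0 0.5 -0.9 0; 0 0.5 -0.9 0; 0 0.5 -0.9 0"

```text
time_s: 3.1
tool_pos: [454.0, -113.9, 271.3]
orientation: [1.211, 1.208, -1.211]
contact_force: [-0.2, 0.6, 0.6]
opening: 85.2
```

>>> apply_moves --targets "0 0.5 -0.9 0; 0 0.5 -0.9 0; 0 0.5 -0.9 0; 0 0.5 -0.9 0; 0 0.5 -0.9 0; 0 0.5 -0.9 0; 0 0.5 -0.9 0; 0 0.5 -0.9 0"

```text
time_s: 4.1
tool_pos: [613.9, 174.2, 271.2]
orientation: [1.211, 1.208, -1.211]
contact_force: [-0.2, -0.5, 0.1]
opening: 85.5
```

```bash
python3 -c "
from h import *
go(656,249,270,0)"
```

```text
t 4.1 pos [613.9 174.2 271.2] yaw(tool y) -0.13 xaxis [-0. -0. -1.] q [-0.2   0.79 -0.3   1.15  0.22  1.24 -0.49] F [-0.2 -0.5  0.1] T [-0.02  0.03 -0.01] open 85.5
shift units [ 0.03   1.049 -1.873] turn units -0.021666666666666667
```

>>> apply_moves --targets "0 0.4 -0.6 0; 0 0.35 -0.6 0; 0 0.3 -0.67 0; 0.5 0 0 0; 0.6 0 0 0; 0.6 0 0 0; 0.6 0 0 0; 0.55 0 0 0"

```text
time_s: 5.1
tool_pos: [655.2, 247.8, 156.2]
orientation: [1.21, 1.208, -1.211]
contact_force: [0.3, -0.9, 0.4]
opening: 85.0
```

>>> apply_moves --targets "0 0 0 0; 0 0 0 0; 0 0 0 0; 0 0 0 0; 0 0 0 0; 0 0 0 0; 0 0 0 0; 0 0 0 0" --gripper -1

```text
time_s: 6.1
tool_pos: [655.6, 248.0, 158.2]
orientation: [1.21, 1.209, -1.208]
contact_force: [-0.8, -0.2, 6.2]
opening: 18.2
```

```bash
python3 -c "
from h import *
go(658,251,270,0)"
```

```text
t 6.1 pos [655.6 248.  158.2] yaw(tool y) 0.0 xaxis [ 0.001  0.001 -1.   ] q [-0.31  1.01 -0.28  1.01  0.26  1.15 -0.57] F [-0.8 -0.2  6.2] T [ 0.01  0.43 -0.01] open 18.2
shift units [-2.795  0.062 -0.078] turn units 0.0
```

>>> apply_moves --targets "-0.3 0 0 0; -0.4 0 0 0; -0.5 0 0 0; -0.5 0 0 0; -0.5 0 0 0; -0.5 0 0 0; -0.4 0 0 0; 0 0 0 0"

```text
time_s: 7.1
tool_pos: [655.7, 248.0, 283.1]
orientation: [1.211, 1.209, -1.207]
contact_force: [-0.6, -0.1, -0.9]
opening: 18.8
```

```bash
python3 - <<'E'
from h import *
go(470,100)
p,d=bot.snapshot("scene");q,e=bot.snapshot("top")
a=cv2.resize(p[140:300,260:420],(480,480));b=cv2.resize(q[60:220,100:260],(300,300))
cv2.imwrite("pics/lift.png",np.hstack([a,np.vstack([b,np.zeros((180,300,3),np.uint8)])])[:,:,::-1])
for n,I,D in(("scene",p,d),("top",q,e)):
    W=world(n,D);hv=cv2.cvtColor(I,cv2.COLOR_RGB2HSV);m=(W[...,0]>600)&(W[...,0]<710)&(W[...,1]>200)&(W[...,1]<300)&(W[...,2]>85)&(W[...,2]<270)
    for z in range(90,270,12):
        k=W[m&(abs(W[...,2]-z)<6)]
        if len(k): print(n,z,k.mean(0).round(1),len(k))
E
```

```text
t 7.1 pos [655.7 248.  283.1] yaw(tool y) 0.01 xaxis [ 0.002  0.001 -1.   ] q [-0.32  0.92 -0.28  0.79  0.23  1.46 -0.52] F [-0.6 -0.1 -0.9] T [-0.03 -0.03 -0.02] open 18.8
shift units [-0.015 -4.643  3.699] turn units None
scene 90 [653.9 270.6  85.1] 1
scene 126 [671.8 250.2 129.5] 2
scene 138 [669.5 242.4 138.8] 25
scene 150 [671.  245.6 150.4] 34
scene 162 [669.6 243.7 161.9] 28
scene 174 [669.8 244.7 174.2] 35
scene 186 [670.8 245.8 186.4] 32
scene 198 [660.2 248.  199.5] 108
scene 210 [655.9 250.4 205.9] 6
scene 222 [659.3 248.8 221.7] 7
scene 234 [659.3 249.9 233.3] 5
scene 246 [659.3 246.3 245. ] 3
scene 258 [664.3 247.  259.3] 17
```

View pics/lift.png

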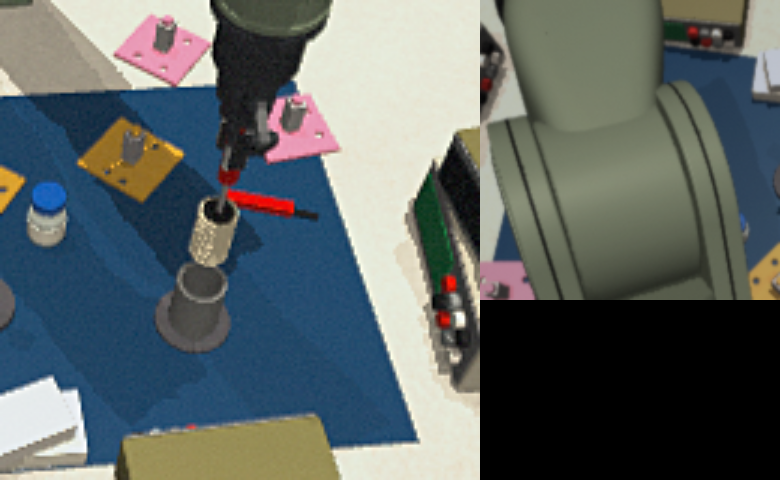

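>>> apply_moves --targets "0 -0.7 0.3 0; 0 -0.8 0.5 0; 0 -0.8 0.6 0; 0 -0.8 0.6 0; 0 -0.8 0.8 0; 0 -0.5 0.8 0; 0 -0.25 0.8 0; 0 0 0.8 0"

```text
time_s: 8.2
tool_pos: [468.6, 38.7, 281.2]
orientation: [1.208, 1.21, -1.209]
contact_force: [0.4, -0.2, -1.2]
opening: 18.8
```

>>> apply_moves --targets "0 0 0.8 0; 0 0 0.8 0; 0 0.3 0.8 0; 0 0.5 0.6 0; 0 0.7 0.7 0; 0 0.7 0.7 0; 0 0.7 0.7 0; 0 0 0 0"

```text
time_s: 9.2
tool_pos: [585.9, -166.0, 279.8]
orientation: [1.21, 1.209, -1.212]
contact_force: [-0.6, 2.1, -0.3]
opening: 18.7
```

```bash
python3 -c "
from h import *
go(619,-215,283,0)"
```

```text
t 9.2 pos [ 585.9 -166.   279.8] yaw(tool y) -0.11 xaxis [-0.001  0.    -1.   ] q [ 0.37  0.73 -0.32  1.26  0.23  1.19  0.03] F [-0.6  2.1 -0.3] T [ 0.04  0.02 -0.  ] open 18.7
shift units [-0.081  0.83   1.223] turn units -0.018333333333333333
```

>>> apply_moves --targets "-0.08 0.3 0.4 0; 0 0.3 0.4 0; 0 0.23 0.43 0; 0 0 0 0; 0 0 0 0"

```text
time_s: 9.82
tool_pos: [618.4, -212.4, 284.4]
orientation: [1.209, 1.211, -1.208]
contact_force: [-0.2, 0.7, -0.8]
opening: 18.4
```

```bash
python3 - <<'E'
from h import *
go(619,-215,168,0)
p,d=bot.snapshot("scene")
cv2.imwrite("pics/mouth.png",cv2.resize(p[130:270,110:270],(640,560),interpolation=cv2.INTER_CUBIC)[:,:,::-1])
W=world("scene",d);m=(abs(W[...,0]-619)<50)&(abs(W[...,1]+215)<40)&(W[...,2]>120)&(W[...,2]<270)
for z in range(126,210,12):
    k=W[m&(abs(W[...,2]-z)<6)]
    if len(k): print(z,k.mean(0).round(1),len(k),k[:,1].min().round(1),k[:,1].max().round(1),k[:,0].max().round(1))
E
```

```text
t 9.82 pos [ 618.4 -212.4  284.4] yaw(tool y) 0.06 xaxis [-0.     0.001 -1.   ] q [ 0.41  0.81 -0.32  1.05  0.24  1.32  0.12] F [-0.2  0.7 -0.8] T [ 0.06 -0.04 -0.02] open 18.4
shift units [2.91  0.016 0.066] turn units 0.01
138 [ 632.5 -208.5  139.5] 30 -228.7 -191.6 640.2
150 [ 632.5 -207.7  149.9] 25 -228.9 -191.1 636.7
162 [ 633.9 -207.5  161.4] 33 -227.7 -191.6 638.9
174 [ 632.9 -208.1  174.1] 30 -226.5 -190.8 639.1
186 [ 633.3 -206.9  186. ] 34 -229.9 -191.8 641.2
198 [ 623.3 -209.1  200.1] 107 -229.0 -191.4 639.6
```

View pics/mouth.png

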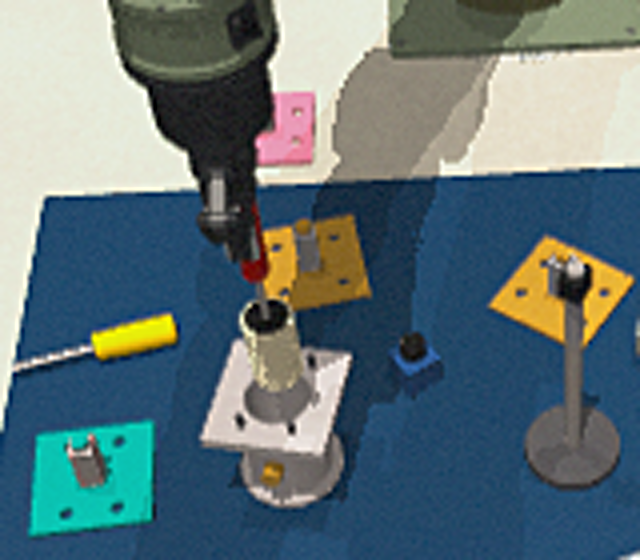

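>>> apply_moves --targets "0 0 0.1 0; 0.4 0 0 0; 0.4 0 0 0; 0.4 0 0 0; 0.4 0 0 0; 0 0 0 0"

```text
time_s: 10.62
tool_pos: [618.3, -217.4, 219.8]
orientation: [1.208, 1.211, -1.21]
contact_force: [0.7, 0.1, -0.7]
opening: 18.8
```

```bash
python3 -c "
from h import *
go(619,-216.5,169,0)"
```

```text
t 10.62 pos [ 618.3 -217.4  219.8] yaw(tool y) 0.03 xaxis [-0.002  0.    -1.   ] q [ 0.42  0.87 -0.31  1.16  0.26  1.16  0.1 ] F [ 0.7  0.1 -0.7] T [ 0.05 -0.   -0.  ] open 18.8
shift units [ 1.271  0.02  -0.021] turn units 0.005
```

No contact with the tip 32 mm below the mouth. I'll go on to the bottom, then do the strokes.

>>> apply_moves --targets "0.4 0 0 0; 0.4 0 0 0; 0.3 0 0 0; 0.17 0 0 0; 0 0 0 0; 0 0 0 0"

```text
time_s: 11.38
tool_pos: [618.9, -217.5, 170.1]
orientation: [1.209, 1.209, -1.209]
contact_force: [1.0, -0.2, -0.1]
opening: 18.7
```

>>> apply_moves --targets "-0.3 0 0 0; -0.4 0 0 0; -0.5 0 0 0; -0.5 0 0 0; -0.35 0 0 0; 0 0 0 0; 0 0 0 0"

```text
time_s: 12.25
tool_pos: [618.5, -217.4, 251.1]
orientation: [1.209, 1.21, -1.209]
contact_force: [-0.9, -0.2, 0.0]
opening: 18.6
```

>>> apply_moves --targets "0.3 0 0 0; 0.4 0 0 0; 0.5 0 0 0; 0.5 0 0 0; 0.35 0 0 0; 0 0 0 0; 0 0 0 0"

```text
time_s: 13.12
tool_pos: [619.0, -217.5, 170.2]
orientation: [1.209, 1.209, -1.209]
contact_force: [0.4, 0.4, -0.7]
opening: 18.6
```

```bash
python3 -c "
from h import *
go(619,-216.5,169,0)"
```

```text
t 13.12 pos [ 619.  -217.5  170.2] yaw(tool y) 0.02 xaxis [ 0.001 -0.    -1.   ] q [ 0.42  0.92 -0.31  1.22  0.28  1.04  0.08] F [ 0.4  0.4 -0.7] T [-0.01  0.01  0.01] open 18.6
shift units [ 0.03   0.001 -0.024] turn units 0.0033333333333333335
```

>>> apply_moves --targets "0.06 0 0 0; 0 0 0 0; -0.4 0 0 0; -0.5 0 0 0; -0.5 0 0 0; -0.4 0 0 0; -0.3 0 0 0; 0 0 0 0"

```text
time_s: 14.12
tool_pos: [619.0, -217.5, 252.3]
orientation: [1.21, 1.208, -1.208]
contact_force: [0.7, 0.0, -1.6]
opening: 18.6
```

>>> apply_moves --targets "0.4 0 0 0; 0.5 0 0 0; 0.5 0 0 0; 0.4 0 0 0; 0.3 0 0 0; 0 0 0 0; 0 0 0 0"

```text
time_s: 15.0
tool_pos: [619.0, -217.5, 167.9]
orientation: [1.209, 1.209, -1.208]
contact_force: [-0.4, 0.9, 0.3]
opening: 18.6
```

>>> apply_moves --targets "-0.4 0 0 0; -0.5 0 0 0; -0.5 0 0 0; -0.5 0 0 0; -0.5 0 0 0; -0.4 0 0 0; -0.1 0 0 0; 0 0 0 0"

```text
time_s: 16.0
tool_pos: [618.7, -217.4, 283.6]
orientation: [1.209, 1.209, -1.209]
contact_force: [-1.0, -0.4, -0.7]
opening: 18.6
```

```bash
python3 -c "
from h import *
go(470,-60,287,0)"
```

```text
t 16.0 pos [ 618.7 -217.4  283.6] yaw(tool y) 0.02 xaxis [ 0. -0. -1.] q [ 0.41  0.82 -0.32  1.04  0.24  1.32  0.13] F [-1.  -0.4 -0.7] T [0.04 0.04 0.03] open 18.6
shift units [-0.086 -3.717 -3.936] turn units 0.0033333333333333335
```

>>> apply_moves --targets "0 -0.6 -0.6 0; 0 -0.8 -0.8 0; 0 -0.8 -0.8 0; 0 -0.7 -0.7 0; 0 -0.5 -0.7 0; 0 -0.3 -0.8 0; 0 0 -0.8 0; 0 0 -0.8 0"

```text
time_s: 17.0
tool_pos: [470.3, 23.4, 283.1]
orientation: [1.209, 1.21, -1.209]
contact_force: [0.3, 0.2, 0.1]
opening: 18.8
```

>>> apply_moves --targets "0 0 -0.8 0; 0 0.2 -0.8 0; 0 0.5 -0.8 0; 0 0.7 -0.6 0; 0 0.8 -0.6 0; 0 0.8 -0.6 0; 0 0.7 -0.5 0; 0 0 0 0"

```text
time_s: 18.0
tool_pos: [619.0, 211.9, 281.6]
orientation: [1.207, 1.211, -1.209]
contact_force: [-0.3, -0.8, -0.9]
opening: 18.5
```

```bash
python3 -c "
from h import *
go(656.5,249,283,0)"
```

```text
t 18.0 pos [619.  211.9 281.6] yaw(tool y) 0.08 xaxis [-0.002  0.    -1.   ] q [-0.26  0.81 -0.3   1.05  0.23  1.31 -0.53] F [-0.3 -0.8 -0.9] T [-0.07 -0.08  0.  ] open 18.5
shift units [-0.037  0.94  -0.927] turn units 0.013333333333333334
```

>>> apply_moves --targets "0 0.5 -0.5 0; 0 0.4 -0.4 0; 0 0.04 -0.03 0; 0 0 0 0; 0 0 0 0; 0.4 0 0 0; 0.4 0 0 0; 0.4 0 0 0"

```text
time_s: 19.0
tool_pos: [656.0, 247.2, 235.3]
orientation: [1.209, 1.209, -1.209]
contact_force: [0.2, 0.2, -0.7]
opening: 18.6
```

>>> apply_moves --targets "0.2 0 0 0; 0.3 0 0 0; 0.3 0 0 0; 0.3 0 0 0; 0.3 0 0 0; 0.3 0 0 0; 0 0 0 0; 0 0 0 0"

```text
time_s: 20.0
tool_pos: [656.4, 247.9, 167.7]
orientation: [1.21, 1.209, -1.209]
contact_force: [-0.2, -0.5, -0.9]
opening: 18.6
```

```bash
python3 -c "
from h import *
go(656.5,249,158.8,0)"
```

```text
t 20.0 pos [656.4 247.9 167.7] yaw(tool y) 0.01 xaxis [ 0.001  0.    -1.   ] q [-0.31  1.   -0.28  1.    0.26  1.17 -0.57] F [-0.2 -0.5 -0.9] T [ 0.   -0.01 -0.02] open 18.6
shift units [ 0.222  0.003 -0.029] turn units 0.0016666666666666668
```

>>> apply_moves --targets "0.1 0 0 0; 0.1 0 0 0; 0.02 0 0 0; 0 0 0 0; 0 0 0 0"

```text
time_s: 20.62
tool_pos: [656.2, 247.8, 158.6]
orientation: [1.209, 1.209, -1.209]
contact_force: [0.2, -0.3, -0.2]
opening: 18.8
```

>>> apply_moves --targets "0 0 0 0; 0 0 0 0; 0 0 0 0; 0 0 0 0; 0 0 0 0; 0 0 0 0" --gripper 1

```text
time_s: 21.38
tool_pos: [656.2, 247.8, 158.5]
orientation: [1.209, 1.209, -1.209]
contact_force: [0.5, 0.3, 0.0]
opening: 85.5
```

>>> apply_moves --targets "-0.2 0 0 0; -0.4 0 0 0; -0.5 0 0 0; -0.5 0 0 0; -0.6 0 0 0; -0.6 0 0 0; 0 0 0 0"

```text
time_s: 22.25
tool_pos: [656.7, 248.1, 273.3]
orientation: [1.212, 1.208, -1.206]
contact_force: [0.8, 0.6, -0.3]
opening: 85.6
```

```bash
python3 - <<'E'
from h import *
go(455.3,22.5,283,53.5)
p,d=bot.snapshot("scene");W=world("scene",d);hv=cv2.cvtColor(p,cv2.COLOR_RGB2HSV)
red=((hv[...,0]<8)|(hv[...,0]>172))&(hv[...,1]>150)&(abs(W[...,0]-656)<60)&(abs(W[...,1]-249)<60)
for z in range(120,215,12):
    k=W[red&(abs(W[...,2]-z)<6)]
    if len(k): print(z,k.mean(0).round(1),len(k))
E
```

```text
t 22.25 pos [656.7 248.1 273.3] yaw(tool y) 0.01 xaxis [ 0.003  0.002 -1.   ] q [-0.32  0.92 -0.29  0.81  0.23  1.43 -0.53] F [ 0.8  0.6 -0.3] T [-0.02 -0.01  0.02] open 85.6
shift units [-0.269 -5.034  5.639] turn units -8.915000000000001
132 [664.  246.  134.8] 10
144 [663.8 247.6 143.7] 14
156 [664.3 245.8 156.1] 14
168 [664.3 246.2 167.7] 17
180 [663.4 246.2 179.5] 14
192 [664.  247.  191.6] 18
204 [659.  248.3 204.5] 36
```

>>> apply_moves --targets "-0.1 -0.7 0.7 0; 0 -0.72 0.8 0; 0 -0.72 0.8 0; 0 -0.72 0.8 0; 0 -0.72 0.8 0; 0 -0.72 0.8 0; 0 -0.73 0.9 0; 0 0 0 -0.9" --gripper 0.4

```text
time_s: 23.3
tool_pos: [453.5, 21.4, 274.8]
orientation: [1.139, 1.251, -1.142]
contact_force: [-0.0, 0.4, -0.3]
opening: 59.7
```

>>> apply_moves --targets "0 0 0 -1; 0 0 0 -1; 0 0 0 -1; 0 0 0 -1; 0 0 0 -1; 0 0 0 -1; 0 0 0 -1; 0 0 0 -1"

```text
time_s: 24.3
tool_pos: [454.8, 23.6, 274.4]
orientation: [0.497, 1.513, -0.497]
contact_force: [0.1, -0.5, -0.5]
opening: 59.6
```

```bash
python3 - <<'E'
from h import *
go(455,22.5,20,53.5)
p,d=bot.snapshot("scene")
cv2.imwrite("pics/cov.png",cv2.resize(p[130:270,180:340],(640,560),interpolation=cv2.INTER_CUBIC)[:,:,::-1])
E
```

```text
t 24.3 pos [454.8  23.6 274.4] yaw(tool y) 53.61 xaxis [-0. -0. -1.] q [ 0.26  0.53 -0.64  1.81  0.38  0.93  0.39] F [ 0.1 -0.5 -0.5] T [-0.   -0.03  0.01] open 59.6
shift units [ 6.359 -0.018  0.023] turn units 0.018333333333333333
```

View pics/cov.png

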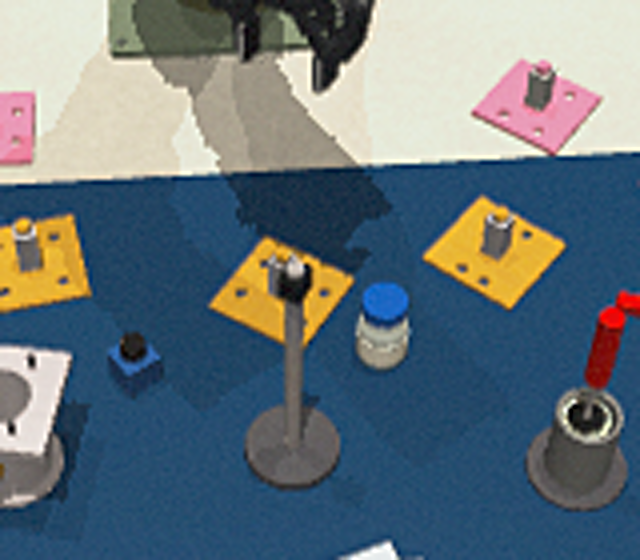

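>>> apply_moves --targets "0.8 -0.01 0.02 0; 0.9 0 0 0; 0.9 0 0 0; 0.9 0 0 0; 0.5 0 0 0; 0 0 0 0"

```text
time_s: 25.1
tool_pos: [454.8, 23.0, 113.8]
orientation: [0.5, 1.514, -0.501]
contact_force: [-0.1, -0.6, 0.6]
opening: 60.0
```

>>> apply_moves --targets "0.5 0 0 0; 0.5 0 0 0; 0.5 0 0 0; 0.4 0 0 0; 0.35 0 0 0; 0.1 0 0 0; 0 0 0 0; 0 0 0 0"

```text
time_s: 26.1
tool_pos: [455.8, 22.9, 21.1]
orientation: [0.501, 1.512, -0.5]
contact_force: [-0.4, -0.0, 1.0]
opening: 60.0
```

```bash
python3 -c "
from h import *
go(455,22.5,20,53.5)"
```

```text
t 26.1 pos [455.8  22.9  21.1] yaw(tool y) 53.39 xaxis [ 0.001  0.    -1.   ] q [-0.03  0.94 -0.16  2.08  0.81  0.18  0.  ] F [-0.4 -0.   1. ] T [0.02 0.01 0.03] open 60.0
shift units [ 0.029 -0.018 -0.01 ] turn units -0.018333333333333333
```

>>> apply_moves --targets "0 0 0 0; 0 0 0 0; 0 0 0 0; 0 0 0 0; 0 0 0 0; 0 0 0 0" --gripper -1

```text
time_s: 26.85
tool_pos: [455.6, 22.9, 20.8]
orientation: [0.5, 1.512, -0.5]
contact_force: [-0.6, -0.5, 8.6]
opening: 19.1
```

>>> apply_moves --targets "-0.1 0 0 0; -0.2 0 0 0; -0.4 0 0 0; -0.6 0 0 0; -0.8 0 0 0; -0.9 0 0 0; -0.9 0 0 0; -0.6 0 0 0"

```text
time_s: 27.85
tool_pos: [455.3, 22.8, 202.5]
orientation: [0.5, 1.512, -0.5]
contact_force: [0.2, 0.2, -2.6]
opening: 19.0
```

```bash
python3 -c "
from h import *
go(455,22.5,200,-12.6)"
```

```text
t 27.85 pos [455.3  22.8 202.5] yaw(tool y) 53.42 xaxis [ 0.001  0.    -1.   ] q [ 0.22  0.63 -0.58  1.93  0.51  0.73  0.27] F [ 0.2  0.2 -2.6] T [-0.06  0.03 -0.01] open 19.0
shift units [ 0.062 -0.01  -0.001] turn units 11.003333333333332
```

>>> apply_moves --targets "0 0 0 1; 0 0 0 1; 0 0 0 1; 0 0 0 1; 0 0 0 1; 0 0 0 1; 0 0 0 1; 0 0 0 1"

```text
time_s: 28.85
tool_pos: [455.1, 22.9, 201.0]
orientation: [1.142, 1.251, -1.142]
contact_force: [-1.1, 0.4, -2.9]
opening: 19.0
```

>>> apply_moves --targets "0 0 0 1; 0 0 0 1; 0 0 0 1; 0 0 0 0; 0 0 0 0"

```text
time_s: 29.48
tool_pos: [455.3, 23.0, 200.7]
orientation: [1.367, 1.099, -1.367]
contact_force: [0.7, -0.3, -2.4]
opening: 19.1
```

```bash
python3 -c "
from h import *
go(619,-217,200,-12.6)
"
```

```text
t 29.48 pos [455.3  23.  200.7] yaw(tool y) -12.44 xaxis [-0.  0. -1.] q [ 0.02  0.59 -0.23  1.94  0.21  0.64 -0.57] F [ 0.7 -0.3 -2.4] T [-0.01  0.03  0.03] open 19.1
shift units [0.016 5.288 4.977] turn units 0.02666666666666667
```

>>> apply_moves --targets "0 0.5 0.5 0; 0 0.8 0.75 0; 0 0.8 0.75 0; 0 0.8 0.75 0; 0 0.8 0.75 0; 0 0.8 0.75 0; 0 0.5 0.5 0; 0 0.28 0.22 0.02"

```text
time_s: 30.48
tool_pos: [618.3, -218.8, 200.0]
orientation: [1.37, 1.097, -1.371]
contact_force: [-0.5, 0.8, -2.2]
opening: 19.4
```

>>> apply_moves --targets "0.5 0 0 0; 0.3 0 0 0; 0 0 0 0; 0 0 0 0"

```text
time_s: 30.98
tool_pos: [618.5, -217.1, 169.2]
orientation: [1.371, 1.096, -1.37]
contact_force: [-0.2, 0.3, -2.7]
opening: 19.1
```

```bash
python3 - <<'E'
from h import *
go(619,-217,145,-12.6)
for n in("scene","top"):
    p,d=bot.snapshot(n);np.savez(n+"1.npz",p=p,d=d);W=world(n,d);hv=cv2.cvtColor(p,cv2.COLOR_RGB2HSV)
    m=(hv[...,0]>14)&(hv[...,0]<32)&(hv[...,1]>100)&(hv[...,2]>60)&(abs(W[...,0]-619)<90)&(abs(W[...,1]+217)<90)&(W[...,2]>120)
    P=W[m]
    if len(P)>50: 
        print(n,len(P),rect(P[:,:2]),np.median(P[:,2]).round(1))
        A=np.c_[P[:,:2],np.ones(len(P))];print("tilt",np.linalg.lstsq(A,P[:,2],rcond=None)[0][:2].round(3))
    if n=="scene": cv2.imwrite("pics/hover.png",cv2.resize(p[150:270,110:250],(700,600),interpolation=cv2.INTER_CUBIC)[:,:,::-1])
E
```

```text
t 30.98 pos [ 618.5 -217.1  169.2] yaw(tool y) -12.68 xaxis [ 0.001 -0.    -1.   ] q [ 0.4   0.91 -0.27  1.23  0.25  1.03 -0.12] F [-0.2  0.3 -2.7] T [-0.03  0.02 -0.06] open 19.1
shift units [ 0.604  0.012 -0.005] turn units -0.013333333333333334
scene 634 (array([ 622.6, -218.5]), array([ 96.8, 105.4]), 77.7) 154.5
tilt [-0.022  0.018]
top 751 (array([ 617.5, -210.9]), array([ 85.7, 100.8]), 76.6) 154.9
tilt [-0.074 -0.06 ]
```

View pics/hover.png

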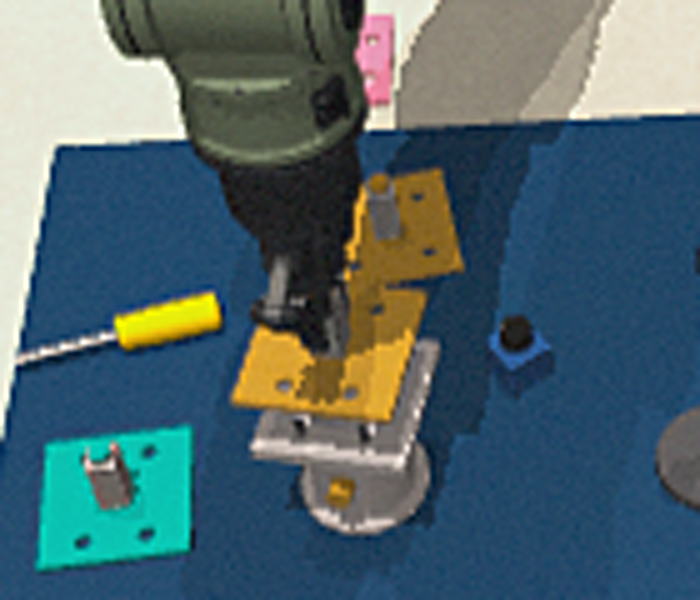

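```bash
cat > fit.py <<'E'
from h import *
def blobs(n,p,z,c,yaw,s=6,half=60,win=8):
    g=cv2.cvtColor(ortho(n,p,z,*c,half,s),cv2.COLOR_RGB2GRAY).astype(float); out=[]
    a=np.radians(yaw);R=np.array([[np.cos(a),-np.sin(a)],[np.sin(a),np.cos(a)]])
    for X in((32,20),(32,-20),(-32,20),(-32,-20)):
        q=R@X; u,v=(half-q[1])*s,(half-q[0])*s; w=win*s
        t=g[int(v-w):int(v+w),int(u-w):int(u+w)]; hi=np.percentile(t,75); k=np.clip(hi-15-t,0,None)
        k[k<0.4*k.max()]=0
        yy,xx=np.indices(t.shape); du=(xx*k).sum()/k.sum()-w; dv=(yy*k).sum()/k.sum()-w
        out.append((X,np.round([-dv/s,-du/s],1),round(k.max()),round((k>0).sum()/s/s)))
    return out
E
python3 - <<'E'
from fit import *
for n in("scene","top"):
    p0=np.load(n+"0.npz")["p"];p1=np.load(n+"1.npz")["p"]
    print(n,"studs rel (619,-216)");[print(b) for b in blobs(n,p0,107,(619,-216),-12.6)]
    print(n,"holes rel TCP");[print(b) for b in blobs(n,p1,154,(618.5,-217.1),-12.68)]
E
```

```text
scene studs rel (619,-216)
((32, 20), array([-1.1,  0.3]), 219, 67)
((32, -20), array([-1.2,  0.1]), 215, 73)
((-32, 20), array([-0.4,  0.3]), 218, 69)
((-32, -20), array([-0.5,  0.4]), 217, 71)
scene holes rel TCP
((32, 20), array([ 0.3, -1.8]), 49, 77)
((32, -20), array([ 0.9, -0.4]), 75, 56)
((-32, 20), array([ 1.8, -1.3]), 50, 52)
((-32, -20), array([ 3.9, -3.5]), 17, 12)
top studs rel (619,-216)
((32, 20), array([-2.4,  2.3]), 115, 59)
((32, -20), array([-1.9,  2. ]), 111, 54)
((-32, 20), array([-2.2,  1.7]), 107, 53)
((-32, -20), array([-2. ,  1.9]), 115, 52)
top holes rel TCP
((32, 20), array([-0.6, -2.2]), 58, 107)
((32, -20), array([nan, nan]), 0, 0)
((-32, 20), array([ 2. , -4.6]), 13, 45)
((-32, -20), array([-2.1, -6.4]), 23, 16)fit.py:9: RuntimeWarning: invalid value encountered in scalar divide
  yy,xx=np.indices(t.shape); du=(xx*k).sum()/k.sum()-w; dv=(yy*k).sum()/k.sum()-w
```

>>> apply_moves --targets "0.2 -0.046 -0.056 0; 0.2 0 0 0; 0.2 0 0 0; 0.05 0 0 0; 0 0 0 0; 0 0 0 0; 0 0 0 0"

```text
time_s: 31.95
tool_pos: [617.1, -214.6, 142.7]
orientation: [1.371, 1.096, -1.37]
contact_force: [0.8, -0.5, -1.6]
opening: 19.0
```

```bash
python3 - <<'E'
from fit import *
go(617.2,-214.6,120.8,-12.6)
T=bot.observe()["tool_pos"]; zt=T[2]-20.8+6; tiles=[]
for n in("scene","top"):
    p,d=bot.snapshot(n);np.savez(n+"2.npz",p=p,d=d)
    print(n,"holes rel TCP");[print(b) for b in blobs(n,p,zt-.5,T[:2],-12.68)]
    tiles.append(cv2.resize(ortho(n,p,zt,*T[:2],65,4),(400,400)))
    tiles.append(cv2.resize(ortho(n,np.load(n+"0.npz")["p"],100,*T[:2],65,4),(400,400)))
c=np.hstack([tiles[0],tiles[2]])
cv2.imwrite("pics/near.png",c[:,:,::-1])
E
```

```text
t 31.95 pos [ 617.1 -214.6  142.7] yaw(tool y) -12.71 xaxis [ 0. -0. -1.] q [ 0.4   0.94 -0.26  1.27  0.26  0.97 -0.13] F [ 0.8 -0.5 -1.6] T [0.05 0.01 0.03] open 19.0
shift units [0.547 0.004 0.   ] turn units -0.018333333333333333
scene holes rel TCP
((32, 20), array([ 0. , -2.4]), 60, 70)
((32, -20), array([ 0.6, -0.9]), 69, 66)
((-32, 20), array([ 0.8, -1.1]), 39, 53)
((-32, -20), array([4.4, 6.1]), 6, 12)
top holes rel TCP
((32, 20), array([ 0.2, -5.8]), 52, 41)
((32, -20), array([nan, nan]), 0, 0)
((-32, 20), array([ 2.2, -3.6]), 9, 21)
((-32, -20), array([ 2.1, -5.5]), 32, 32)fit.py:9: RuntimeWarning: invalid value encountered in scalar divide
  yy,xx=np.indices(t.shape); du=(xx*k).sum()/k.sum()-w; dv=(yy*k).sum()/k.sum()-w
```

View pics/near.png

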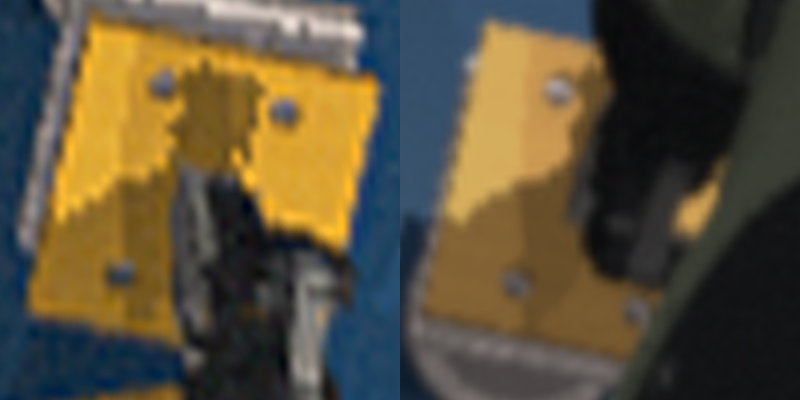

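>>> apply_moves --targets "0.07 0 0 0; 0.07 0 0 0; 0.07 0 0 0; 0.07 0 0 0; 0 0 0 0; 0 0 0 0"

```text
time_s: 32.8
tool_pos: [617.0, -214.5, 131.4]
orientation: [1.371, 1.096, -1.371]
contact_force: [0.3, 0.3, -1.7]
opening: 19.3
```

```bash
python3 -c "
from h import *
go(617.2,-214.6,120.8,-12.6)"
```

```text
t 32.8 pos [ 617.  -214.5  131.4] yaw(tool y) -12.7 xaxis [ 0.  0. -1.] q [ 0.4   0.95 -0.26  1.28  0.26  0.95 -0.13] F [ 0.3  0.3 -1.7] T [ 0.05 -0.08 -0.02] open 19.3
shift units [0.264 0.005 0.001] turn units -0.016666666666666666
```

>>> apply_moves --targets "0.06 0 0 0; 0.06 0 0 0; 0.06 0 0 0; 0.05 0 0 0; 0 0 0 0; 0 0 0 0"

```text
time_s: 33.55
tool_pos: [617.0, -214.5, 122.2]
orientation: [1.371, 1.096, -1.371]
contact_force: [-0.5, -0.4, -1.6]
opening: 19.0
```

```bash
python3 -c "
from h import *
go(617.2,-214.6,120.8,-12.6)"
```

```text
t 33.55 pos [ 617.  -214.5  122.2] yaw(tool y) -12.7 xaxis [ 0.  0. -1.] q [ 0.39  0.96 -0.26  1.28  0.26  0.93 -0.14] F [-0.5 -0.4 -1.6] T [ 0.04  0.03 -0.02] open 19.0
shift units [0.034 0.005 0.001] turn units -0.016666666666666666
```

>>> apply_moves --targets "0.02 0 0 0; 0.02 0 0 0; 0 0 0 0; 0 0 0 0"

```text
time_s: 34.05
tool_pos: [617.0, -214.5, 120.9]
orientation: [1.371, 1.096, -1.37]
contact_force: [-2.4, 0.7, 6.3]
opening: 19.0
```

>>> apply_moves --targets "0 0 0 0; 0 0 0 0; 0 0 0 0; 0 0 0 0; 0 0 0 0" --gripper 0.4

```text
time_s: 34.67
tool_pos: [617.0, -214.5, 120.5]
orientation: [1.371, 1.096, -1.371]
contact_force: [-0.7, -0.4, 0.4]
opening: 60.0
```

>>> apply_moves --targets "-0.2 0 0 0; -0.4 0 0 0; -0.6 0 0 0; -0.8 0 0 0; -0.9 0 0 0; -0.9 0 0 0; -0.3 0 0 0; 0 0 0 0"

```text
time_s: 35.67
tool_pos: [617.1, -214.5, 285.3]
orientation: [1.371, 1.095, -1.37]
contact_force: [-0.3, 0.6, 0.4]
opening: 59.6
```

>>> apply_moves --targets "0 -0.8 0 0; 0 -0.9 0 0; 0 -0.9 0 0; 0 -0.9 0 0; 0 -0.7 0 0; 0 0 0 0"

```text
time_s: 36.42
tool_pos: [451.6, -177.5, 284.3]
orientation: [1.37, 1.097, -1.372]
contact_force: [-0.6, 0.3, 1.2]
opening: 59.6
```

```bash
python3 - <<'E'
from h import *
go()
for n in("scene","top"):
    p,d=bot.snapshot(n);W=world(n,d);hv=cv2.cvtColor(p,cv2.COLOR_RGB2HSV)
    m=(hv[...,0]>14)&(hv[...,0]<32)&(hv[...,1]>100)&(hv[...,2]>60)&(abs(W[...,0]-619)<80)&(abs(W[...,1]+217)<80)&(W[...,2]>80)&(W[...,2]<125)
    P=W[m]; print(n,len(P),rect(P[:,:2]),np.median(P[:,2]).round(1))
    A=np.c_[P[:,:2],np.ones(len(P))];print("tilt",np.linalg.lstsq(A,P[:,2],rcond=None)[0][:2].round(3))
    q=p if n=="scene" else None
    if n=="scene": s=cv2.resize(p,(800,600),interpolation=cv2.INTER_CUBIC); cv2.imwrite("pics/end_scene.png",s[:,:,::-1])
    else: cv2.imwrite("pics/end_top.png",cv2.resize(p[100:230,300:450],(690,598),interpolation=cv2.INTER_CUBIC)[:,:,::-1])
E
```

```text
t 36.42 pos [ 451.6 -177.5  284.3] yaw(tool y) -12.73 xaxis [-0.001  0.    -1.   ] q [ 0.49  0.52 -0.31  1.7   0.19  0.95 -0.11] F [-0.6  0.3  1.2] T [ 0.   -0.01 -0.  ] open 59.6
shift units [0. 0. 0.] turn units None
scene 680 (array([ 618.7, -215.7]), array([ 98.1, 101. ]), 77.6) 105.9
tilt [-0.002  0.002]
top 772 (array([ 620.4, -201.7]), array([71.1, 95.8]), 78.1) 106.6
tilt [ 0.01  -0.006]
```

View pics/end_scene.png

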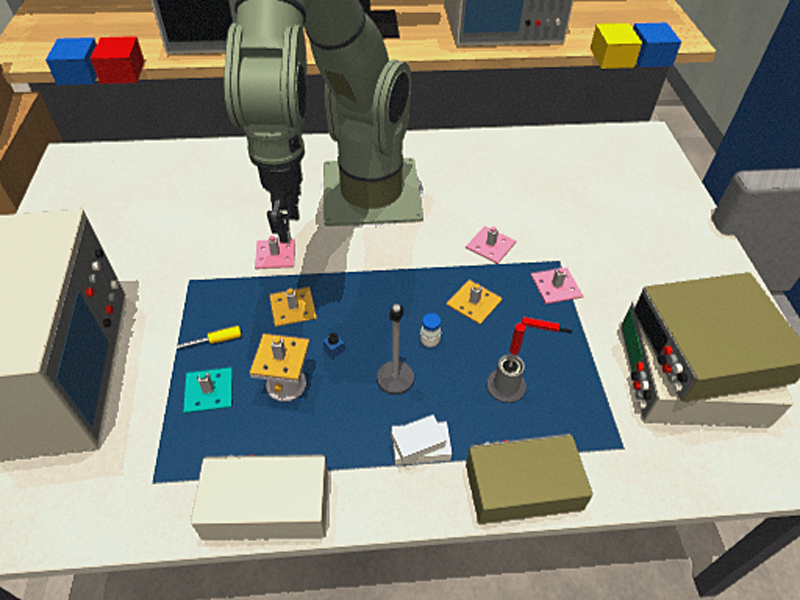

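View pics/end_top.png

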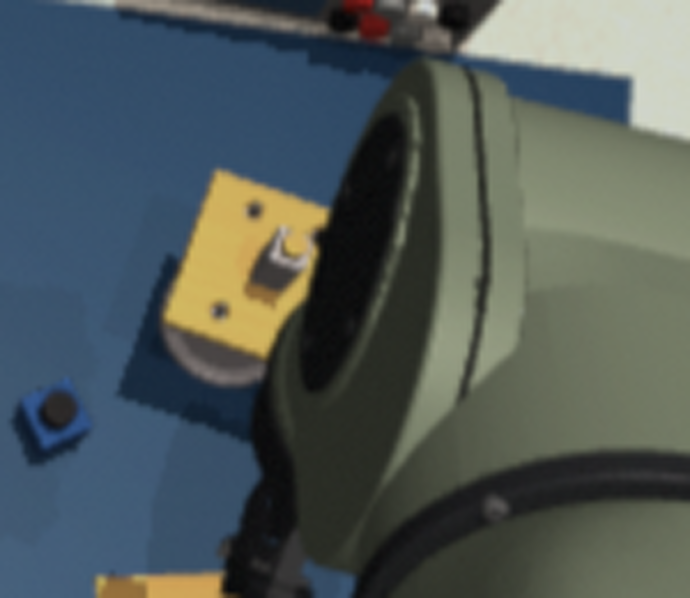

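The cover lies flat on the head: its top is at 106 mm, with tilt about 0, and the studs show in its holes. The brush is upright in its stand at about (515, 370) in the scene picture, and everything else is where it was. Handing in.

```bash
python3 -c "
from rig import bot
print(bot.sign_off())"
```

```text
the job is handed in; nothing more can be done
None
```

The job is done and handed in at about 36.5 s, inside the 72 s limit.

- **Scrubbing:** I took the brush from its stand round the robot side of the post and made three full strokes. The tip went to about 4–6 mm above the floor each time and back up to the mouth or beyond. The readings in the bore stayed under 2 N.
- **Brush:** It is back in its stand, upright and released. The camera check put its handle top at about 204–206 mm, as at the start.
- **Cover:** I picked the one whose holes measured 64 x 40 mm (cover_a), turned it to match the studs and lowered it until it touched at about 6 N, then let go.
- **Last checks:** The cover's top is at 106 mm (scene camera) and 106.6 mm (top camera), with tilt of 0.01 or less. The scene camera has it centred at (618.7, -215.7) mm, within about 0.5 mm of the stud centre it measured. The gripper was open and clear of everything, and the scene picture shows the other items in their places; I did not measure these.
- **Disagreements:** The two cameras differed by about 1–2 mm, so I aligned the cover within each camera. In the final view the arm hid part of the cover from the top camera, so its centre reading there was not usable.

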